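# Set the layer lever on a demo macropad and store it

### The arm

A 6-joint arm with a two-finger parallel gripper is mounted at the origin on the work surface. World frame = base frame: x ahead of the robot, y to its left, z up, the work surface at z = 0. Lengths are in m, angles in degrees, forces in N, time in s.
With the tool pointing down it reaches from about 0.3 to 0.75 m from the base axis. Payload 8.5 kg.
Tool frame: the origin (TCP) lies midway between the tips of the shut fingers; the grasp point (between the pads) lies behind it (grasp_offset is the z of the grasp point in the tool frame, in m); z points along the fingers, y is the direction in which the jaws open and shut (so a half turn about z gives the same grasp; the last joint's range is limited). The gripper opens to 85 mm and grips with 20 to 120 N. Pads are 22 mm wide; open, the fingers measure 114 mm over their backs; the gripper's body (76 mm by 85 mm) begins 54 mm behind the grasp point. The pads swing forward as they close: fully open they stand 13 mm farther back than shut.
Start: joints at [53.039, 21.807, 74.336, -0, 83.858, -12.336], TCP at [0.229, 0.5, 0.231] pointing down, gripper open.
Joint ranges: [-178.18, 178.18], [-50.72, 133.34], [12.68, 142.11], [-81.47, 261.47], [9.98, 163.14], [-165.26, 165.26]. Speed limits (degrees/s): [136.94, 136.94, 180, 180, 180, 180].

### API

Orientations are given as a 3x3 rotation matrix whose columns are the frame's x, y, z axes.
In Python, from rig import * gives the robot as it stands.
- The arm moves only by the shell command python3 -m pendant 'ROWS' [FORCE]. ROWS is JSON, one flat list of numbers, 7 for each row, row after row: the finger opening in mm, from 0 to 85.4, then the shift along the tool's x, y, z in units of 50 mm (1.0 is 50 mm), then the turn, a rotation vector about the tool's x, y, z in units of 8 degrees (1.0 is 8 degrees). In form: [hand, dx, dy, dz, wx, wy, wz, hand, dx, dy, dz, wx, wy, wz, ...]. A call has 1 to 12 rows; each row shifts and turns the commanded pose from where the row before left it, along the tool's axes as they then stand; what a row does not reach is not made up. A row lasts 1/10 s, in which the tool goes at most 50 mm and 8.59 degrees, less where a joint would pass 70% of its speed; a pose out of reach is approached as far as the arm can. A call is refused whole if a number of a shift passes 1 or a number of a turn 1, either way. A call with a gripper value outside its range is refused whole. The fingers move at their own pace and stop on an object; FORCE is the grip in N (left out, the last holds). Time passes only in rows, so rows that do not move let the fingers close. It gives the time, the measured TCP pose, the force and the opening at its end, in the units of the state.
- observe(): the state, without advancing time (a new reading comes with each control period).
- get_image(name): name is "scene" or "top" or "wrist"; returns a dict with "frame" (420x560x3 uint8, red, green, blue), "depth" (420x560 float32, m along the optical axis (not along the pixel's ray), 0 where there is no reading), "K" (3x3 intrinsics, pixels), "rvec" (rotation vector, rad) and "tvec" (3), from world to camera coordinates, as OpenCV has them. Camera axes: x right, y down, z forward; pixel columns grow to the right and rows downward; lengths in m; the calibration is good to about 2 mm. A picture is of the moment at which its call begins.
- close_job(): hands the job in, once; it reports no verdict.
The state is a dict: "time_s": time; "q": joint angles; "qvel": joint speeds; "joint_efforts": joint torques, N m; "position": TCP position; "tool_rot": TCP orientation; "ft_force": force on the tool from outside, world axes, zero at the start; "wrist_torque": the same for the moment, N m; "grip_width": finger opening in m.
Only numpy, scipy, OpenCV 4.12 (cv2) and the standard library are available. Lean on these libraries where they do the work, as an engineer would, in place of code of your own. Each camera call takes 0.05 s, during which the arm holds its last target.

### The job

On the macropad, push the sliding layer lever with a fingertip, click by click, until it sits in the third detent counted from its home end (the end with the round steel stud; home itself is not counted), without running on past that detent. Then press the wide key fully down to store the setting, and let it come back up. Only push and press: do not pinch the lever or force it, and leave the card holder, jar and brush where they stand.

Things in the scene. Friction and masses are not known exactly. Their poses are not given: they have to be found in the camera images.
- pad: macropad, fixed: flat black case 180 (x) x 260 (y) x 28 mm high. Origin: centre of its underside; x away from its user, y left, z up. Unmoving keys, tops 36 mm above the table: two rows covering x -20 to +17, |y| under 104 mm, and three at each side of the wide key (x = -56, |y| 56 to 112 mm). The far strip, x +17 to +90 mm, holds only lever and stud; its surface is 28 mm above the table
- stud_top (a point): top of the round steel stud, 18 mm across, 7 mm high on the case, at x = +50, y = -115 mm in the pad's frame; it marks the home end of the lever's slot, which runs from it along the pad's +y
- lever (a joint): slide of the lever along the pad's +y, in m: 0 = home stop, 0.080 = far stop. Spring detents every 16 mm: home 0, first 0.016, second 0.032, third 0.048, fourth 0.064, fifth 0.080. Crests midway; passing one takes about 5 N, then the lever snaps on by itself into the next detent; let go, it settles in the nearest. At the start it is at home or in the first detent
- lever_top (a point): centre of the top of the lever, 58 mm above the table: a grey upright block 26 mm across the slot (pad x), 12 mm along it (pad y), 26 mm tall, its underside 4 mm above the case. At joint value q this point is at x = +50, y = -45 mm + q in the pad's frame
- key (a joint): travel of the wide key, in m: 0 = up, 0.004 = fully down. It springs back; about 1.5 N starts it moving, 3.2 N takes it fully down
- key_top (a point): centre of the top of the wide key, the only movable key: white, 22 (pad x) x 62 (pad y) mm, at x = -56, y = 0 mm in the pad's frame; top 44 mm above the table when up, 8 mm prouder than the other keys. About 25 mm of free case lie around it
- cards: bystander: orange holder with a block of cards, 50 x 70 mm foot, 76 mm high, about 180 g, loose on the table beside the pad; origin at the centre of its underside
- jar: bystander: clear jar with a metal cap, 52 mm across, 65 mm high, loose on the table beside the pad; origin at the centre of its underside
- brush: bystander: small brush, 150 mm long, lying loose on the table beyond the pad

How it is judged:
By the outcome, as a careful person would: the job done as asked, in the order asked, and still so for the second after the job is handed in, with the robot touching nothing.
It also fails if it takes over 45 s, if anything falls off the work surface, if the arm or the gripper's body presses on something with over 40 N, if the wrist force passes 120 N, or if a joint passes its speed limit or range.

## Working session

There is one attempt and no reset: what is moved stays moved. The work goes in short steps, Python scripts to look and compute and a shell command to move; the robot and the scene stay as the last step left them, time stands still between calls to the robot, and variables do not carry over. Pictures are saved under pics/ and viewed, and the job is handed in when it is done.

```bash
ls; mkdir -p pics; python3 - <<'E'
from rig import *
import cv2,pickle
s=observe();print(s)
d={}
for n in("scene","top"):
    i=get_image(n);d[n]=i
    cv2.imwrite(f"pics/{n}0.png",i["frame"][:,:,::-1])
pickle.dump(d,open("d0.pkl","wb"))
E
```

```text
pics
{'time_s': 0.0, 'q': array([ 5.30394614e+01,  2.18418320e+01,  7.43842467e+01,  4.32521914e-04,
        8.38581679e+01, -1.23368308e+01]), 'qvel': array([-0.01380194, -0.02027217,  0.0383368 ,  0.08518168, -0.03505775,
       -0.04531655]), 'joint_efforts': array([ 1.48643187e-03, -4.48475146e+01, -2.31268662e+01, -9.57922953e-05,
        4.86157151e-03, -6.83638660e-06]), 'position': array([0.22899378, 0.49974546, 0.23070687]), 'tool_rot': array([[-9.09063301e-01,  4.16657079e-01, -8.90085310e-04],
       [ 4.16657906e-01,  9.09062605e-01, -1.17039424e-03],
       [ 3.21490226e-04, -1.43482353e-03, -9.99998919e-01]]), 'ft_force': array([ 0.15992111, -0.43049652, -0.80911278]), 'wrist_torque': array([0.01486624, 0.01855868, 0.07069005]), 'grip_width': 0.08545253370242101}
```

View pics/scene0.png

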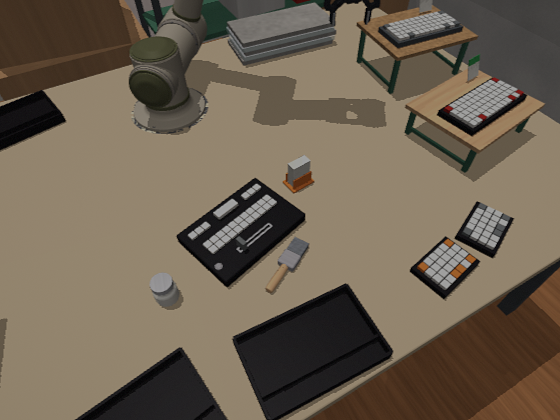

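View pics/top0.png

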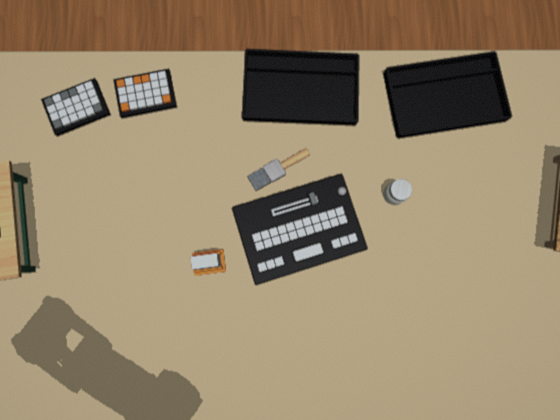

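Top view: pad at about (300,228), stud (342,191), lever (313,199), wide key (308,253), cards (208,262), jar (400,190), brush (275,170). Next I measure them.

```bash
cat > h.py <<'E'
import numpy as np,cv2
def ray(i,uv,z):
    R=cv2.Rodrigues(np.array(i["rvec"],float))[0];t=np.array(i["tvec"],float).ravel()
    d=R.T@np.linalg.inv(i["K"])@np.array([uv[0],uv[1],1.]);c=-R.T@t
    return c+d*(z-c[2])/d[2]
def proj(i,p):
    return cv2.projectPoints(np.array(p,float).reshape(-1,3),np.array(i["rvec"],float),np.array(i["tvec"],float),np.array(i["K"],float),None)[0].reshape(-1,2)
E
python3 - <<'E'
from h import *
import pickle
d=pickle.load(open("d0.pkl","rb"))
for n,bx in(("top",(225,165,375,290)),("scene",(170,170,315,290))):
    i=d[n];f=i["frame"];g=f.max(2)
    m=np.zeros(g.shape,np.uint8);x0,y0,x1,y1=bx
    m[y0:y1,x0:x1]=(g[y0:y1,x0:x1]<60)*255
    m=cv2.morphologyEx(m,cv2.MORPH_OPEN,np.ones((3,3)))
    c=max(cv2.findContours(m,0,1)[0],key=cv2.contourArea)
    hull=cv2.convexHull(c)
    print(n,cv2.minAreaRect(c))
    w=np.array([ray(i,p[0],.028)[:2] for p in hull],np.float32)
    print(" world rect",cv2.minAreaRect(w))
    R=cv2.Rodrigues(np.array(i["rvec"]))[0];print(" cam",-R.T@np.array(i["tvec"]).ravel(), i["K"][0,0])
    x0,y0,x1,y1=bx;cr=f[y0:y1,x0:x1,::-1];cv2.imwrite(f"pics/{n}_z.png",cv2.resize(cr,None,fx=4.5,fy=4.5,interpolation=cv2.INTER_CUBIC))
E
```

```text
top ((298.7889404296875, 227.9080810546875), (80.60885620117188, 117.12322998046875), 72.34988403320312)
 world rect ((0.5504679679870605, -0.0082072913646698), (0.17583709955215454, 0.255723774433136), 16.60462760925293)
 cam [0.44549329 0.05541312 1.06704021] 476.6134519201587
scene ((241.15863037109375, 227.02920532226562), (72.19349670410156, 113.35336303710938), 49.08561706542969)
 world rect ((0.5597413778305054, -0.011632025241851807), (0.18887126445770264, 0.2632286846637726), 16.64838218688965)
 cam [ 1.09710229 -0.20317763  0.79282186] 399.94870713275304
```

View pics/top_z.png

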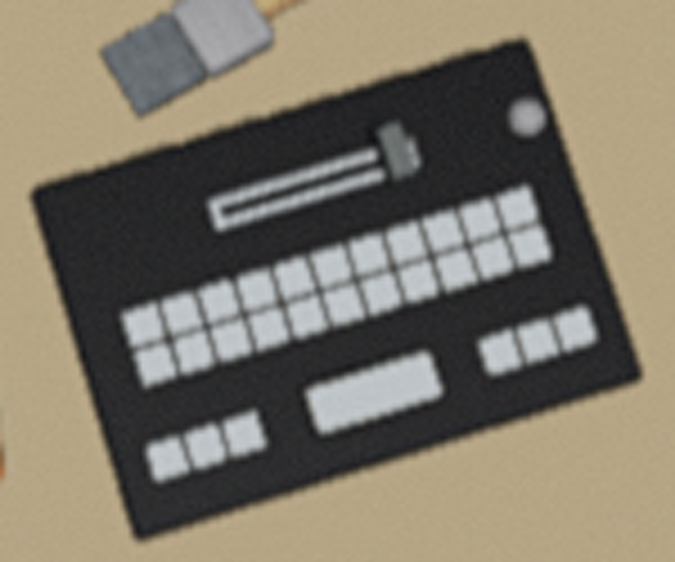

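View pics/scene_z.png

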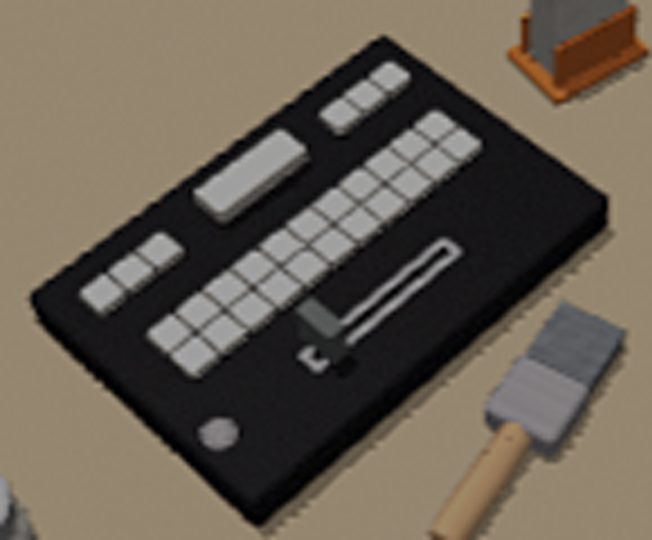

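```bash
python3 - <<'E'
from h import *
import pickle
d=pickle.load(open("d0.pkl","rb"))
i=d["top"]
C=lambda x,y:((x+.5)/4.5-.5+225,(y+.5)/4.5-.5+165)
C2=lambda x,y:((x+.5)/4.5-.5+170,(y+.5)/4.5-.5+170)
def fit(im,pts):
    P=np.array([p[1][:2] for p in pts]);W=np.array([ray(im,p[0],p[1][2])[:2] for p in pts])
    pc,wc=P.mean(0),W.mean(0);H=(P-pc).T@(W-wc)
    a=np.arctan2(H[0,1]-H[1,0],H[0,0]+H[1,1]);R=np.array([[np.cos(a),-np.sin(a)],[np.sin(a),np.cos(a)]])
    t=wc-R@pc
    print("yaw",np.degrees(a),"t",t,"res mm",np.round((W-(P@R.T+t))*1e3,1).tolist());return R,t
pt=[(C(36,190),(.09,.13,.028)),(C(527,40),(.09,-.13,.028)),(C(640,378),(-.09,-.13,.028)),(C(138,540),(-.09,.13,.028)),(C(527,116),(.05,-.115,.035)),(C(374,392),(-.056,0,.044))]
R,t=fit(i,pt)
for nm,f,uv in(("top",i,C(394,150)),):
    w=ray(f,uv,.058)[:2];print("lever pad",R.T@(w-t))
j=d["scene"]
ps=[(C2(33,299),(-.09,-.13,.028)),(C2(384,37),(-.09,.13,.028)),(C2(608,198),(.09,.13,.028)),(C2(260,520),(.09,-.13,.028)),(C2(218,432),(.05,-.115,.035)),(C2(250,170),(-.056,0,.044))]
R2,t2=fit(j,ps)
w=ray(j,C2(321,315),.058)[:2];print("lever pad",R2.T@(w-t2))
for q in(0,.016):
  P=np.array([[.05,-.045+q],[.063,-.051+q],[.063,-.039+q],[.037,-.039+q],[.037,-.051+q]])
  for nm,im,off,Rr,tt in(("top",i,(225,165),R,t),("scene",j,(170,170),R2,t2)):
    w=np.c_[P@Rr.T+tt,np.full(5,.058)];print(q,nm,np.round((proj(im,w)-off)*4.5).tolist())
for k,(n,z,lo) in {"jar":("top",.065,0)}.items():pass
print("jar",ray(i,(401,187),.065),"cards",ray(i,(208,261),.05))
E
```

```text
yaw 16.556687216319705 t [ 0.55009162 -0.00893353] res mm [[-1.1, -4.4], [-2.9, 1.5], [1.5, 3.6], [2.0, -1.7], [0.1, 1.0], [0.3, 0.0]]
lever pad [ 0.05067145 -0.04338768]
yaw 17.110345774277356 t [ 0.55557851 -0.00982138] res mm [[1.1, 4.3], [3.1, -0.7], [-2.6, -3.3], [4.2, 0.3], [-3.0, -0.9], [-2.8, 0.3]]
lever pad [ 0.04609447 -0.04293665]
0 top [[396.0, 149.0], [399.0, 119.0], [376.0, 127.0], [392.0, 178.0], [416.0, 171.0]]
0 scene [[322.0, 320.0], [331.0, 343.0], [349.0, 328.0], [313.0, 298.0], [295.0, 313.0]]
0.016 top [[364.0, 158.0], [368.0, 129.0], [344.0, 136.0], [360.0, 188.0], [384.0, 180.0]]
0.016 scene [[345.0, 301.0], [354.0, 323.0], [372.0, 308.0], [336.0, 279.0], [318.0, 293.0]]
jar [ 0.63148311 -0.22759717  0.065     ] cards [0.47997792 0.18705097 0.05      ]
```

Lever is at home (q ≈ 0–2 mm), pad at (0.551, -0.009), yaw ≈ 16.7°. I turn the tool so its x points along pad +y and close the fingers.

```bash
cat >> h.py <<'E'
YAW=np.radians(16.7);T=np.array([.551,-.009,0])
RP=np.array([[np.cos(YAW),-np.sin(YAW),0],[np.sin(YAW),np.cos(YAW),0],[0,0,1]])
def st(tgt=None):
    from rig import observe
    s=observe();p=RP.T@(s["position"]-T);R=s["tool_rot"]
    print("t",round(s["time_s"],2),"pad mm",np.round(p*1e3,1),"F pad",np.round(RP.T@s["ft_force"],1),"w",round(s["grip_width"]*1e3,1),"toolx in pad",np.round(RP.T@R[:,0],3),"z",np.round(RP.T@R[:,2],3))
    if tgt is not None: print("units to go",np.round(R.T@(T+RP@np.array(tgt)-s["position"])/.05,2))
E
python3 -m pendant '[0,0,0,0,0,0,1, 0,0,0,0,0,0,1, 0,0,0,0,0,0,1, 0,0,0,0,0,0,1, 0,0,0,0,0,0,1, 0,0,0,0,0,0,1, 0,0,0,0,0,0,0.1, 0,0,0,0,0,0,0]' 40
python3 -c "
from h import *
st([.05,-.078,.15])"
```

```text
time_s: 0.9
position: [0.2291, 0.4999, 0.2311]
tool_rot: [[-0.288, 0.958, -0.0], [0.958, 0.288, -0.0], [-0.0, -0.0, -1.0]]
ft_force: [-0.1, 0.5, -0.3]
grip_width: -0.0004
t 0.9 pad mm [-162.1  579.9  231.1] F pad [ 0.1  0.5 -0.3] w -0.4 toolx in pad [-0.001  1.    -0.   ] z [-0. -0. -1.]
units to go [-13.16   4.23   1.62]
```

```bash
python3 -m pendant '[0,-0.82,0.26,0,0,0,0, 0,-0.82,0.26,0,0,0,0, 0,-0.82,0.26,0,0,0,0, 0,-0.82,0.26,0,0,0,0, 0,-0.82,0.26,0,0,0,0, 0,-0.82,0.26,0,0,0,0, 0,-0.82,0.26,0,0,0,0, 0,-0.82,0.26,0,0,0,0, 0,-0.82,0.26,0,0,0,0, 0,-0.82,0.26,0,0,0,0, 0,-0.82,0.26,0,0,0,0, 0,-0.82,0.26,0,0,0,0]'
python3 -m pendant '[0,-0.8,0.27,0.1,0,0,0, 0,-0.8,0.27,0.2,0,0,0, 0,-0.8,0.27,0.3,0,0,0, 0,-0.7,0.27,0.4,0,0,0, 0,0,0,0.4,0,0,0, 0,0,0,0.2,0,0,0, 0,0,0,0,0,0,0]'
python3 - <<'E'
from h import *
from rig import get_image
st([.05,-.076,.038])
for n in("scene","wrist"):
    i=get_image(n);cv2.imwrite(f"pics/{n}1.png",i["frame"][:,:,::-1])
E
```

```text
time_s: 2.1
position: [0.5198, 0.0712, 0.2313]
tool_rot: [[-0.288, 0.958, 0.0], [0.958, 0.288, 0.0], [0.0, 0.0, -1.0]]
ft_force: [1.0, 0.4, 0.3]
grip_width: 0.0
time_s: 2.8
position: [0.6142, -0.0597, 0.1501]
tool_rot: [[-0.287, 0.958, -0.003], [0.958, 0.287, 0.001], [0.002, -0.003, -1.0]]
ft_force: [0.3, -0.4, 0.3]
grip_width: 0.0
t 2.8 pad mm [ 46.  -66.7 150.1] F pad [ 0.2 -0.5  0.3] w 0.0 toolx in pad [0.    1.    0.002] z [-0.003  0.002 -1.   ]
units to go [-0.19  0.09  2.24]
```

View pics/scene1.png

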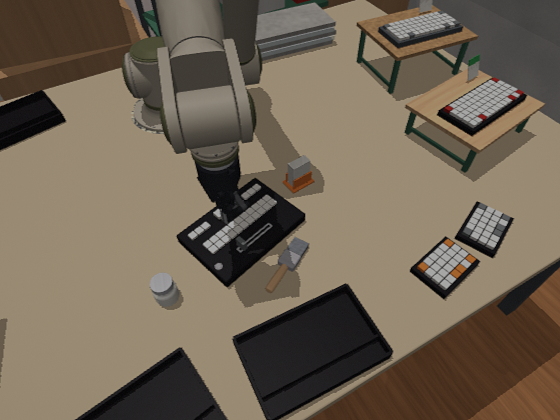

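View pics/wrist1.png

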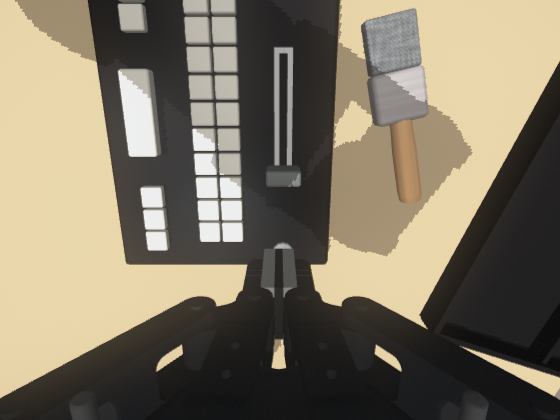

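Wrist view: lever block at (283,177), stud (283,247) just ahead of the fingertips, wide key (138,113). The lever is still at home. Refining from this view.

```bash
python3 - <<'E'
from h import *
from rig import get_image
i=get_image("wrist");f=i["frame"]
cv2.imwrite("pics/wz.png",cv2.resize(f[150:270,220:350,::-1],None,fx=5,fy=5,interpolation=cv2.INTER_CUBIC))
def pd(uv,z):return np.round((RP.T@(ray(i,uv,z)-T))*1e3,1)
print("key",pd((138,113),.044),"lever",pd((283,174),.058),"stud",pd((282,247),.035))
for a in[(95,0),(126,264),(327,264),(339,0)]: print("case",pd(a,.028))
print("slot far",pd((284,48),.028))
dd=i["depth"];print(dd[172,283],dd[182,283],dd[200,283])
E
```

```text
key [-55.6  -0.9  44. ] lever [ 50.1 -43.4  58. ] stud [  49.7 -111.2   35. ]
case [-83.1  75.9  28. ]
case [ -88.7 -130.6   28. ]
case [  89.7 -130.7   28. ]
case [89.7 75.7 28. ]
slot far [50.9 44.6 28. ]
0.23935854 0.24155909 0.27677047
```

View pics/wz.png

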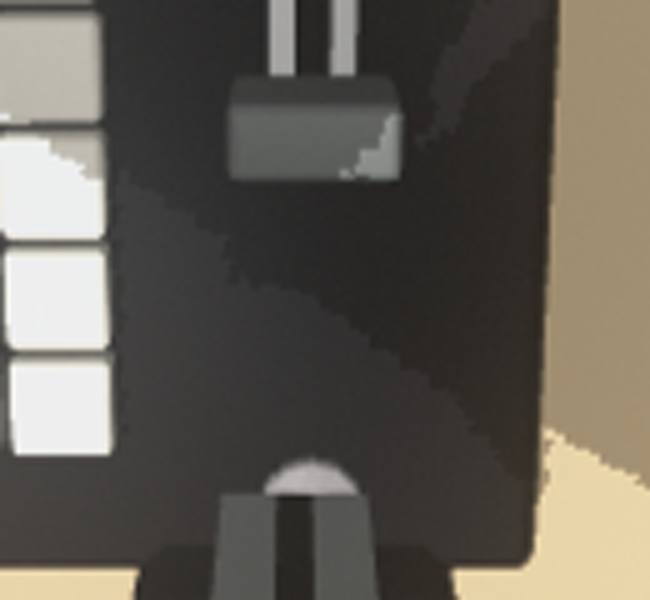

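```bash
python3 - <<'E'
from h import *
from rig import get_image
i=get_image("wrist");R=cv2.Rodrigues(np.array(i["rvec"]))[0];t=np.array(i["tvec"]).ravel()
print("cam pad",RP.T@(-R.T@t-T),"axis",RP.T@R[2])
Ki=np.linalg.inv(i["K"])
for v in range(160,194,2):
    X=Ki@np.array([283,v,1])*i["depth"][v,283];print(v,np.round(RP.T@(R.T@(X-t)-T)*1e3,1))
E
```

```text
cam pad [0.04706423 0.00545822 0.29585548] axis [-6.11884708e-04 -2.89814840e-01 -9.57082538e-01]
160 [ 50.7 -38.2  28.2]
162 [ 50.7 -39.8  28.4]
164 [ 50.6 -41.1  30.5]
166 [ 50.5 -40.6  41.8]
168 [ 50.4 -40.9  48.6]
170 [ 50.3 -40.9  56.6]
172 [ 50.3 -42.   58.4]
174 [ 50.3 -43.3  59.3]
176 [ 50.3 -44.9  58.6]
178 [ 50.3 -46.5  58.2]
180 [ 50.3 -47.9  58.5]
182 [ 50.3 -49.2  59.4]
184 [ 50.3 -51.   58.1]
186 [ 50.7 -59.8  28.3]
188 [ 50.7 -61.7  27.4]
190 [ 50.7 -63.1  28.5]
192 [ 50.7 -64.6  29.2]
```

Lever is confirmed at home by depth: faces at pad y −41 and −52. Lowering behind it.

```bash
python3 -m pendant '[0,-0.24,0.08,0.3,0,0,0, 0,0,0,0.6,0,0,0, 0,0,0,0.6,0,0,0, 0,0,0,0.4,0,0,0, 0,0,0,0.2,0,0,0, 0,0,0,0.1,0,0,0, 0,0,0,0,0,0,0]'
python3 - <<'E'
from h import *
from rig import get_image
st([.05,-.066,.038])
i=get_image("wrist");cv2.imwrite("pics/w2.png",i["frame"][:,:,::-1])
E
```

```text
time_s: 3.7
position: [0.6225, -0.0709, 0.0412]
tool_rot: [[-0.285, 0.958, 0.0], [0.958, 0.285, -0.0], [-0.0, 0.0, -1.0]]
ft_force: [0.4, 0.5, 1.2]
grip_width: -0.0
t 3.7 pad mm [ 50.7 -79.8  41.2] F pad [0.5 0.4 1.2] w -0.0 toolx in pad [ 0.002  1.    -0.   ] z [ 0. -0. -1.]
units to go [ 0.28 -0.01  0.06]
```

View pics/w2.png

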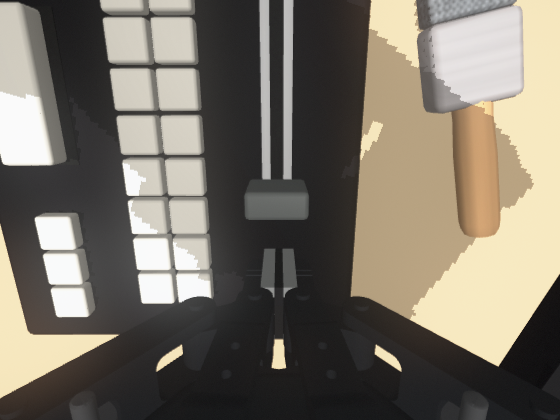

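Wrist view: fingers (280,265) stand behind the lever (277,200) and are aligned with it. Approaching slowly.

```bash
python3 -m pendant '[0,0.1,0,0.04,0,0,0, 0,0.1,0,0,0,0,0, 0,0.06,0,0,0,0,0, 0,0.04,0,0,0,0,0, 0,0,0,0,0,0,0]'
python3 -c "
from h import *
st()"
python3 -m pendant '[0,0.04,0,0,0,0,0, 0,0.04,0,0,0,0,0, 0,0,0,0,0,0,0]'
python3 -c "
from h import *
st()"
```

```text
time_s: 4.25
position: [0.618, -0.0559, 0.0396]
tool_rot: [[-0.286, 0.958, 0.0], [0.958, 0.286, -0.0], [-0.0, 0.0, -1.0]]
ft_force: [0.4, 0.3, -0.3]
grip_width: -0.0002
t 4.25 pad mm [ 50.7 -64.2  39.6] F pad [ 0.5  0.2 -0.3] w -0.2 toolx in pad [ 0.002  1.    -0.   ] z [ 0. -0. -1.]
time_s: 4.55
position: [0.6169, -0.0526, 0.0394]
tool_rot: [[-0.285, 0.958, 0.0], [0.958, 0.285, -0.001], [-0.001, 0.0, -1.0]]
ft_force: [0.3, -1.9, 0.8]
grip_width: -0.0002
t 4.55 pad mm [ 50.6 -60.7  39.4] F pad [-0.3 -1.9  0.8] w -0.2 toolx in pad [ 0.002  1.    -0.001] z [ 0.    -0.001 -1.   ]
```

```bash
for k in 1; do python3 -m pendant '[0,0.03,0,0,0,0,0, 0,0.03,0,0,0,0,0, 0,0.03,0,0,0,0,0, 0,0,0,0,0,0,0]'; done
python3 -c "
from h import *
st()"
python3 -m pendant '[0,0.02,0,0,0,0,0, 0,0.02,0,0,0,0,0, 0,0,0,0,0,0,0]'
python3 -c "
from h import *
st()"
```

```text
time_s: 4.95
position: [0.6156, -0.0479, 0.0394]
tool_rot: [[-0.285, 0.958, 0.0], [0.958, 0.285, 0.0], [0.0, 0.0, -1.0]]
ft_force: [-0.2, -1.9, 0.4]
grip_width: 0.0
t 4.95 pad mm [ 50.7 -55.8  39.4] F pad [-0.8 -1.8  0.4] w 0.0 toolx in pad [0.002 1.    0.   ] z [ 0.  0. -1.]
time_s: 5.25
position: [0.6146, -0.0455, 0.0391]
tool_rot: [[-0.286, 0.958, -0.001], [0.958, 0.286, 0.001], [0.001, -0.001, -1.0]]
ft_force: [0.1, -0.4, -0.9]
grip_width: 0.0001
t 5.25 pad mm [ 50.5 -53.2  39.1] F pad [ 0.  -0.4 -0.9] w 0.1 toolx in pad [0.002 1.    0.001] z [-0.001  0.001 -1.   ]
```

Force has dropped, so the lever probably clicked into the first detent. Checking with depth.

```bash
cat >> h.py <<'E'
def lev(name=None):
    from rig import get_image
    i=get_image("wrist");R=cv2.Rodrigues(np.array(i["rvec"]))[0];t=np.array(i["tvec"]).ravel()
    v,u=np.mgrid[0:420,0:560];d=i["depth"]
    X=np.linalg.inv(i["K"])@np.stack([u,v,np.ones_like(u)]).reshape(3,-1).astype(float)*d.ravel()
    P=(RP.T@(R.T@(X-t[:,None])-T[:,None])).T*1e3
    m=(d.ravel()>0)&(abs(P[:,2]-58)<3)&(abs(P[:,0]-50)<9)&(P[:,1]>-58)&(P[:,1]<60)
    f=i["frame"].reshape(-1,3)
    y=P[m,1]
    h,e=np.histogram(y,np.arange(-58,62,2));print("lever-height pts by y:",[(int(a),int(b)) for a,b in zip(e,h) if b>5])
    if name: cv2.imwrite(name,i["frame"][:,:,::-1])
E
python3 -c "
from h import *
lev('pics/w3.png')"
```

```text
lever-height pts by y: [(-48, 61), (-46, 6), (-44, 201), (-36, 123), (-34, 206), (-32, 204), (-30, 208), (-28, 222), (-26, 289), (-24, 65)]
```

View pics/w3.png

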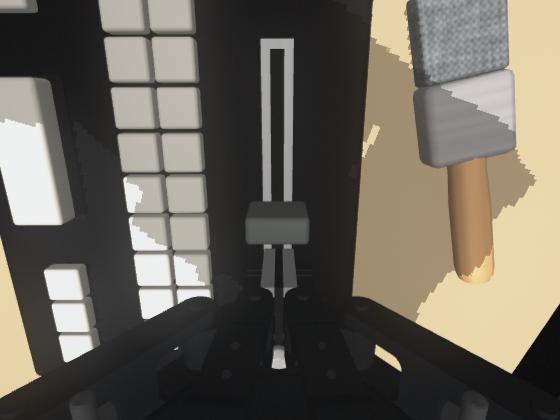

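Lever (277,220), faces at −36/−24: first detent. Fingertip is about 7 mm behind it. Second click: advance 16 mm in total.

```bash
python3 -m pendant '[0,0.05,0,0,0,0,0, 0,0.05,0,0,0,0,0, 0,0.04,0,0,0,0,0, 0,0.03,0,0,0,0,0, 0,0.03,0,0,0,0,0, 0,0.03,0,0,0,0,0, 0,0.02,0,0,0,0,0, 0,0.02,0,0,0,0,0, 0,0,0,0,0,0,0]'
python3 -c "
from h import *
st();lev()"
python3 -m pendant '[0,0.02,0,0,0,0,0, 0,0.02,0,0,0,0,0, 0,0,0,0,0,0,0]'
python3 -c "
from h import *
st();lev('pics/w4.png')"
```

```text
time_s: 6.2
position: [0.6111, -0.0332, 0.0393]
tool_rot: [[-0.285, 0.958, -0.0], [0.958, 0.285, 0.0], [0.0, -0.0, -1.0]]
ft_force: [0.3, -2.6, -1.4]
grip_width: 0.0
t 6.2 pad mm [ 50.6 -40.5  39.3] F pad [-0.4 -2.6 -1.4] w 0.0 toolx in pad [0.002 1.    0.   ] z [-0.  0. -1.]
lever-height pts by y: [(-36, 68), (-32, 157), (-30, 173), (-28, 200), (-26, 194), (-24, 206), (-22, 222), (-20, 263)]
time_s: 6.55
position: [0.6104, -0.0306, 0.0393]
tool_rot: [[-0.285, 0.958, -0.0], [0.958, 0.285, 0.001], [0.001, -0.0, -1.0]]
ft_force: [-0.1, -0.7, -0.3]
grip_width: -0.0001
t 6.55 pad mm [ 50.7 -37.8  39.3] F pad [-0.3 -0.7 -0.3] w -0.1 toolx in pad [0.002 1.    0.001] z [-0.     0.001 -1.   ]
lever-height pts by y: [(-34, 39), (-32, 28), (-30, 99), (-28, 114), (-22, 35), (-20, 183), (-18, 213), (-16, 209), (-14, 217), (-12, 238), (-10, 224)]
```

View pics/w4.png

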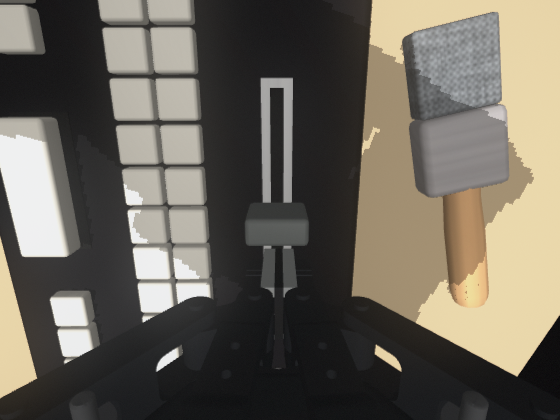

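The lever snapped to the second detent, faces −20/−8. The same step again for the third click.

```bash
python3 -m pendant '[0,0.05,0,0,0,0,0, 0,0.05,0,0,0,0,0, 0,0.04,0,0,0,0,0, 0,0.03,0,0,0,0,0, 0,0.03,0,0,0,0,0, 0,0.03,0,0,0,0,0, 0,0.02,0,0,0,0,0, 0,0.02,0,0,0,0,0, 0,0,0,0,0,0,0]'
python3 -c "
from h import *
st();lev()"
python3 -m pendant '[0,0.02,0,0,0,0,0, 0,0.02,0,0,0,0,0, 0,0,0,0,0,0,0]'
python3 -c "
from h import *
st();lev('pics/w5.png')"
```

```text
time_s: 7.5
position: [0.6068, -0.0185, 0.0393]
tool_rot: [[-0.285, 0.958, 0.0], [0.958, 0.285, -0.0], [-0.0, 0.0, -1.0]]
ft_force: [1.5, -4.0, -0.6]
grip_width: -0.0001
t 7.5 pad mm [ 50.7 -25.1  39.3] F pad [ 0.3 -4.2 -0.6] w -0.1 toolx in pad [ 0.002  1.    -0.   ] z [ 0. -0. -1.]
lever-height pts by y: [(-20, 69), (-16, 201), (-14, 186), (-12, 194), (-10, 199), (-8, 202), (-6, 241), (-4, 174)]
time_s: 7.85
position: [0.6059, -0.0158, 0.0393]
tool_rot: [[-0.285, 0.958, -0.0], [0.958, 0.285, 0.001], [0.001, -0.0, -1.0]]
ft_force: [0.3, -0.4, 0.3]
grip_width: 0.0002
t 7.85 pad mm [ 50.7 -22.3  39.3] F pad [ 0.2 -0.5  0.3] w 0.2 toolx in pad [0.002 1.    0.001] z [-0.     0.001 -1.   ]
lever-height pts by y: [(-18, 65), (-14, 140), (-12, 158), (-10, 212), (-8, 191), (-6, 203), (-4, 206), (-2, 287)]
```

View pics/w5.png

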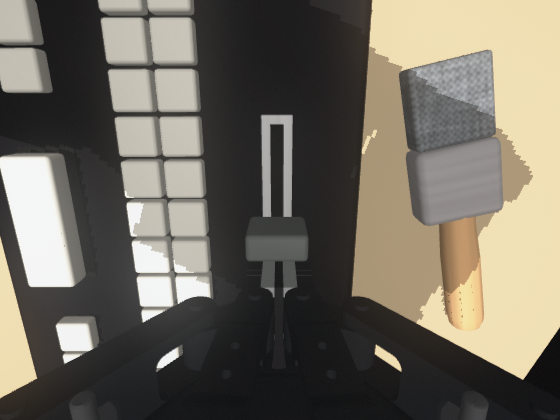

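Not over yet: faces −13/0, just at the crest. One millimetre at a time now.

```bash
python3 -m pendant '[0,0.02,0,0,0,0,0, 0,0,0,0,0,0,0, 0,0,0,0,0,0,0]'
python3 -c "
from h import *
st();lev()"
```

```text
time_s: 8.2
position: [0.6058, -0.0153, 0.0393]
tool_rot: [[-0.285, 0.958, -0.0], [0.958, 0.285, 0.0], [0.0, -0.0, -1.0]]
ft_force: [0.7, -0.4, 0.1]
grip_width: 0.0004
t 8.2 pad mm [ 50.7 -21.8  39.3] F pad [ 0.6 -0.6  0.1] w 0.4 toolx in pad [0.002 1.    0.   ] z [-0.  0. -1.]
lever-height pts by y: [(-18, 49), (-16, 27), (-14, 101), (-12, 111), (-4, 172), (-2, 211), (0, 214), (2, 221), (4, 219), (6, 285)]
```

The lever snapped: faces −4/+8, third detent. Back off, lift, move over the wide key.

```bash
python3 -m pendant '[0,-0.2,0,0,0,0,0, 0,0,0,-0.4,0,0,0, 0,0,0,-0.6,0,0,0, 0,0,0,-0.4,0,0,0, 0,0,-0.6,0,0,0,0, 0,0.2,-0.8,0,0,0,0, 0,0.4,-0.7,0,0,0,0, 0,0,0,0,0,0,0, 0,0,0,0,0,0,0]'
python3 - <<'E'
from h import *
from rig import get_image
st([-.056,-.001,.05])
lev('pics/w6.png')
i=get_image("top");cv2.imwrite("pics/t6.png",i["frame"][150:300,180:420,::-1].repeat(3,0).repeat(3,1))
E
```

```text
time_s: 9.15
position: [0.4998, -0.0268, 0.1099]
tool_rot: [[-0.285, 0.959, 0.001], [0.959, 0.285, -0.0], [-0.001, 0.001, -1.0]]
ft_force: [-0.7, 0.0, -0.5]
grip_width: 0.0002
t 9.15 pad mm [-54.2  -2.3 109.9] F pad [-0.7  0.2 -0.5] w 0.2 toolx in pad [ 0.003  1.    -0.001] z [ 0.001 -0.001 -1.   ]
units to go [ 0.03 -0.04  1.2 ]
lever-height pts by y: [(-6, 15), (-4, 78), (-2, 84), (0, 88), (2, 87), (4, 97), (6, 108)]
```

View pics/w6.png

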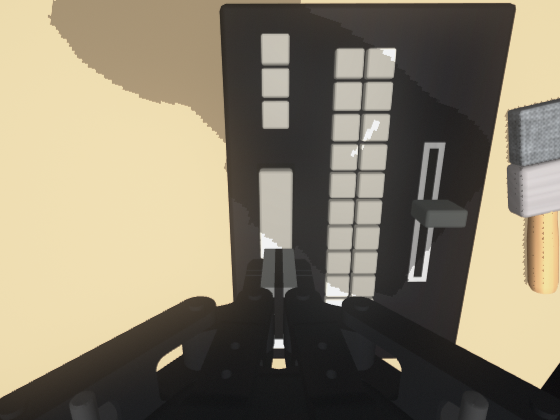

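View pics/t6.png

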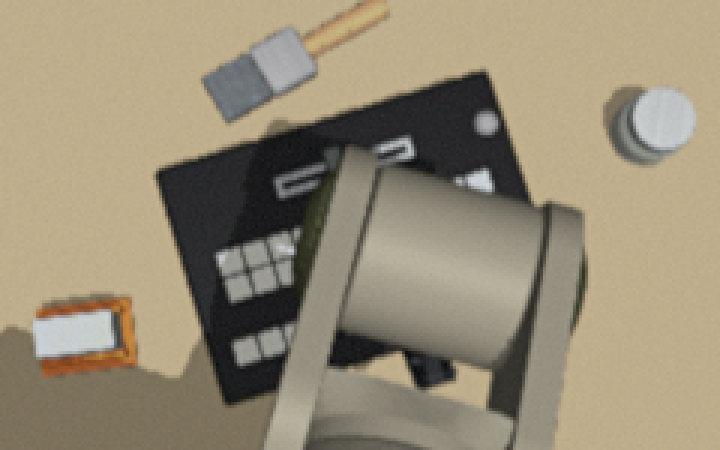

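Wrist view: fingertips (280,260) over the wide key; lever (438,213) past mid-slot, third detent. Pressing.

```bash
python3 -m pendant '[0,0.03,-0.03,0.4,0,0,0, 0,0,0,0.4,0,0,0, 0,0,0,0.3,0,0,0, 0,0,0,0.1,0,0,0, 0,0,0,0,0,0,0]'
python3 -c "
from h import *
st()"
python3 -m pendant '[0,0,0,0.04,0,0,0, 0,0,0,0.04,0,0,0, 0,0,0,0.04,0,0,0, 0,0,0,0,0,0,0]'
python3 -c "
from h import *
st()"
```

```text
time_s: 9.75
position: [0.4982, -0.0255, 0.0488]
tool_rot: [[-0.285, 0.958, -0.001], [0.958, 0.285, 0.0], [0.0, -0.001, -1.0]]
ft_force: [-0.7, 0.6, 0.3]
grip_width: 0.0005
t 9.75 pad mm [-55.3  -0.6  48.8] F pad [-0.5  0.8  0.3] w 0.5 toolx in pad [0.002 1.    0.   ] z [-0.001  0.    -1.   ]
time_s: 10.15
position: [0.498, -0.0254, 0.0435]
tool_rot: [[-0.285, 0.958, 0.001], [0.958, 0.285, -0.0], [-0.001, 0.001, -1.0]]
ft_force: [0.4, 0.3, 1.6]
grip_width: 0.0001
t 10.15 pad mm [-55.5  -0.4  43.5] F pad [0.4 0.2 1.6] w 0.1 toolx in pad [ 0.002  1.    -0.001] z [ 0.001 -0.001 -1.   ]
```

```bash
python3 -m pendant '[0,0,0,0.03,0,0,0, 0,0,0,0.03,0,0,0, 0,0,0,0.02,0,0,0, 0,0,0,0,0,0,0]'
python3 -c "
from h import *
st()"
python3 -m pendant '[0,0,0,0.02,0,0,0, 0,0,0,0,0,0,0]'
python3 -c "
from h import *
st()"
```

```text
time_s: 10.55
position: [0.498, -0.0254, 0.04]
tool_rot: [[-0.285, 0.958, 0.001], [0.958, 0.285, -0.0], [-0.001, 0.001, -1.0]]
ft_force: [-0.8, 0.7, 8.3]
grip_width: -0.0
t 10.55 pad mm [-55.5  -0.4  40. ] F pad [-0.5  0.9  8.3] w -0.0 toolx in pad [ 0.002  1.    -0.001] z [ 0.001 -0.001 -1.   ]
time_s: 10.75
position: [0.498, -0.0254, 0.0398]
tool_rot: [[-0.285, 0.958, 0.002], [0.958, 0.285, -0.001], [-0.001, 0.002, -1.0]]
ft_force: [-3.6, 0.2, 19.1]
grip_width: -0.0001
t 10.75 pad mm [-55.4  -0.5  39.8] F pad [-3.4  1.2 19.1] w -0.1 toolx in pad [ 0.002  1.    -0.001] z [ 0.002 -0.001 -1.   ]
```

Bottomed out: z = 39.8 mm and 19 N against the stop. Releasing and lifting, then looking.

```bash
python3 -m pendant '[0,0,0,-0.06,0,0,0, 0,0,0,-0.1,0,0,0, 0,0,0,-0.4,0,0,0, 0,0,0,-0.7,0,0,0, 0,-0.6,-0.3,-0.8,0,0,0, 0,-0.6,-0.5,-0.6,0,0,0, 0,-0.6,-0.5,0,0,0,0, 0,0,-0.6,0,0,0,0, 0,0,0,0,0,0,0, 0,0,0,0,0,0,0]'
python3 - <<'E'
from h import *
from rig import get_image
st();lev('pics/w7.png')
i=get_image("wrist")
R=cv2.Rodrigues(np.array(i["rvec"]))[0];t=np.array(i["tvec"]).ravel()
u,v=proj(i,T+RP@[-.056,0.01,.044])[0].astype(int);d=np.median(i["depth"][v-3:v+4,u-3:u+4])
print("key z",u,v,(R.T@(np.linalg.inv(i["K"])@[u,v,1]*d-t))[2])
j=get_image("scene");cv2.imwrite("pics/s7.png",cv2.resize(j["frame"][140:320,140:380,::-1],None,fx=3,fy=3))
E
```

```text
time_s: 11.75
position: [0.4323, -0.1373, 0.1697]
tool_rot: [[-0.284, 0.959, -0.0], [0.959, 0.284, 0.0], [0.0, -0.0, -1.0]]
ft_force: [-0.9, -0.4, 0.5]
grip_width: -0.0001
t 11.75 pad mm [-150.6  -88.8  169.7] F pad [-1.  -0.2  0.5] w -0.1 toolx in pad [0.003 1.    0.   ] z [-0.  0. -1.]
lever-height pts by y: [(-6, 30), (-4, 43), (-2, 42), (0, 40), (2, 37), (4, 36), (6, 12)]
key z 403 66 0.044776789684371716
```

View pics/s7.png

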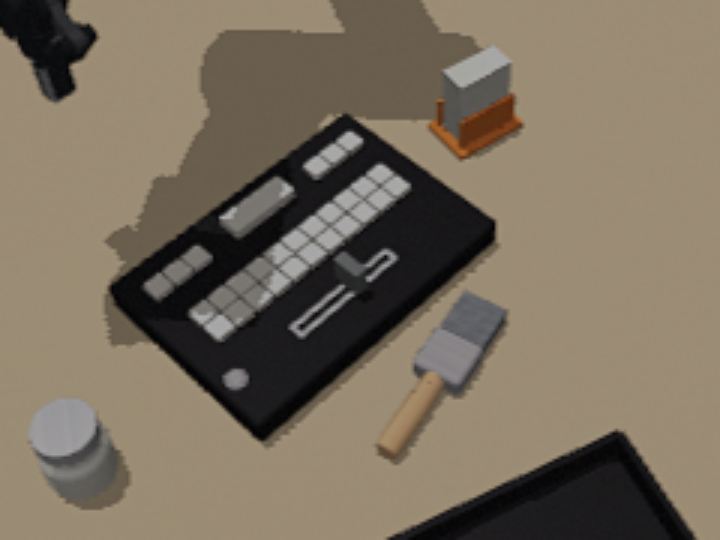

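View pics/w7.png

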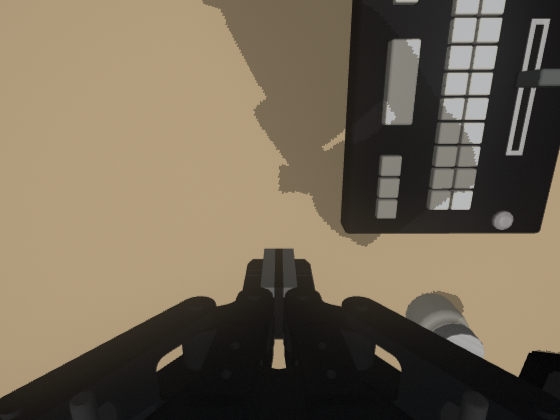

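The scene shows the lever (350,270 in the crop) in the third detent, the key back up at 44.8 mm, and the bystanders in place. Handing in.

```bash
python3 -c "
from rig import *
print(close_job())"
```

```text
the job is handed in; nothing more can be done
None
```

The lever is in the third detent and the wide key was pressed and released. I handed the job in at about 12 s.

**Lever:** I pushed it from home with the closed fingertips, one click at a time, and checked each click with the wrist camera's depth. The push force I read peaked at about 4 N. The third click came later than I expected: the lever first stopped at the crest, and one more millimetre took it over. After I lifted away, two views put the lever's centre at pad y of about +1 to +2 mm. The nominal value is +3, and my pad frame is off by about 1.5 mm. The second and fourth detents would be 16 mm to either side.

**Key:** I pressed it until it stopped, with the tip at 39.8 mm and 19 N at the end of the press. That is well above the 3.2 N needed but under the 40 N limit. After release it read 44.8 mm, which is fully up within the camera's error.

**The rest:** In the last pictures the card holder, jar and brush look to be where they stood, judged by eye, and the robot was clear of everything. No check failed. The scene and top cameras disagreed by about 5 mm on where the pad is, so I relied on the wrist view and on contact.

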